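# Clear the porcelain clock off the dust cover, then hold the sprung cover at the marker

### The arm

A 6-joint arm with a two-finger parallel gripper is mounted at the origin on the work surface. World frame = base frame: x ahead of the robot, y to its left, z up, the work surface at z = 0. Lengths are in m, angles in degrees, forces in N, time in s.
With the tool pointing down it reaches from about 0.35 to 0.8 m from the base axis. Payload 7.3 kg.
Tool frame: the origin (TCP) lies on the mounting face of the last link; the fingertips stand 173 mm ahead of it and the grasp point (between the pads) lies 155 mm ahead of it; z points along the fingers, y is the line along which they close (so a half turn about z gives the same grasp; the last joint's range is limited). The gripper opens to 85 mm and grips with 20 to 120 N. Pads are 22 mm wide; open, the fingers measure 114 mm over their backs; the gripper's body (76 mm by 85 mm) begins 54 mm behind the grasp point. The pads swing forward as they close: fully open they stand 13 mm farther back than shut.
Start: joints at [62.395, 19.595, 87.324, -0, 73.075, -8.365], TCP at [0.173, 0.496, 0.405] pointing down, gripper open.
Joint ranges: [-145.02, 145.02], [-44.19, 115.74], [2.07, 154.8], [-57.11, 237.11], [16.16, 152.29], [-177.93, 177.93]. Speed limits (degrees/s): [147.25, 147.25, 180, 180, 180, 180].

### API

Orientations are given as a 3x3 rotation matrix whose columns are the frame's x, y, z axes.
In Python, from rig import sense, get_image, finish_job gives the robot as it stands.
- The arm moves only by the tool move_arm, never from a script. Its argument "motion" is a list of rows, each an object with "claw": the finger opening in m, from 0 to 0.0854; "xyz": the shift along the tool's x, y, z in m, a list of three; "delta_rot": the turn, a rotation vector about the tool's x, y, z in degrees, a list of three. A call has 1 to 20 rows; each row is the pose to reach, as a shift and turn from the pose commanded when the call began, along the tool's axes at that moment; what a row does not reach only later rows make up. A row lasts 1/12 s, in which the tool goes at most 41.7 mm and 7.16 degrees, less where a joint would pass 70% of its speed; a pose out of reach is approached as far as the arm can. A call with a gripper value outside its range is refused whole. The fingers move at their own pace and stop on an object; "force" is the grip in N (left out, the last holds). Time passes only in rows, so rows that repeat a pose let the fingers close. It gives the time, the measured TCP pose, the force, the opening and the grip force at its end, in the units of the state.
- sense(): the state, without advancing time (a new reading comes with each control period).
- get_image(name): name is "side" or "top" or "wrist"; returns a dict with "frame" (420x560x3 uint8, blue, green, red), "fov_y" (degrees; the focal length in pixels is half the picture's height over the tangent of half this angle, whatever the lens; pixels are square), "cx", "cy" (the principal point, pixels), "view" (4x4, takes a point from world to camera coordinates). Camera axes: x right, y up, looking along -z (the intrinsics and any distortion apply to the point x, -y, -z); pixel columns grow to the right and rows downward; lengths in m; the calibration is good to about 2 mm. A picture is of the moment at which its call begins. There is no depth.
- finish_job(): hands the job in; it is judged then, once.
The state is a dict: "time_s": time; "qpos": joint angles; "dq": joint speeds; "effort": joint torques, N m; "position": TCP position; "orientation": TCP orientation; "contact_force": force on the tool from outside, world axes, zero at the start; "moment": the same for the moment, N m; "width": finger opening in m; "grip_force": force on a finger pad.
Only numpy, scipy, OpenCV 4.12 (cv2) and the standard library are available. Lean on these libraries where they do the work, as an engineer would, in place of code of your own. Each camera call takes 0.05 s, during which the arm holds its last target. There are 200 camera calls.

### The job

Gently, with a light grip, lift the fragile porcelain clock off the closed dust cover of the test case and set it down upright on the round cork pad. Then take the black bar on the cover and raise the sprung cover until it is in line with the red marker arm beside it, and finish while still holding it steady there, so that the clockmaker opposite can reach the movement inside. Do not open the cover before the clock is on the pad, and leave the marker arm and the other things on the bench undisturbed.

Things in the scene. Friction and masses are not known exactly. Their poses are not given: they have to be found in the camera images.
- case: Grey steel test case, 180 x 180 mm, 80 mm high, fixed to the bench. Origin: centre of its underside on the bench; z up. The cover is hinged along its -x edge (the robot's side); +x points to the edge that opens, away from the robot. On its +y side a white quadrant scale, 3 mm thick, stands 6 mm outside the case wall, between cover and red arm, and rises to about 225 mm over the bench.
- cover (a joint): Angle of the spring-closed dust cover: 0 closed (level), growing as its far edge (+x of the case) rises; stop at 1.4 rad. The hinge spring and the weight (0.3 kg) always pull it shut: the bar must be pulled up, square to the cover, with about 5 N to start and 7 N at 0.75 rad. Released, it shuts.
- cover_hinge (a point): Point in the middle of the hinge line, at the level of the cover's underside, 80 mm above the bench (90 mm from the case's centre towards -x of the case). Turns with the cover: x runs along the cover from the hinge to its free edge, y along the hinge, z up out of the cover. The cover is a plate 180 x 180 mm, 8 mm thick, dark steel frame with a tinted clear window.
- cover_bar (a point): Middle of the black round bar on the cover, the place to take it: 16 mm in diameter, 92 mm long, parallel to the hinge, carried by two thin posts 76 mm apart. It lies 150 mm from the hinge along the cover, 38 mm above the cover's underside (30 mm above its upper face, so there is 22 mm free under it). Being round, it can turn between the fingers. Axes as at cover_hinge.
- marker (a joint): Angle of the red marker arm, 0.35 to 0.75 rad, set anew each time: zero and direction as for the cover, about the same hinge line, so the cover is in line with the arm when both angles are equal. Stiff; not to be moved.
- marker_hub (a point): The red arm's pivot, on the hinge line, 14 mm outside the case wall on its +y side. Turns with the arm: x along the arm to its tip, y along the hinge.
- marker_tip (a point): Free end of the red arm, 200 mm from the pivot; the arm is a bar 9 mm high and 8 mm thick, just beside the cover's +y edge, and stands up to about 225 mm over the bench.
- clock: White porcelain clock, about 0.2 kg, loose on the closed cover between hinge and bar. Foot 34 (x) x 50 (y) x 8 mm, body above 30 (x) x 42 (y) mm, round top, 64 mm high in all; dial on its +x face. Origin: centre of its underside; z up. Fragile: breaks if pinched with more than about 40 N, or knocked or set down that hard; a 20 to 25 N grip carries it well.
- pad: Round cork pad fixed to the bench, 140 mm in diameter, 6 mm thick. Origin: centre of its underside; its top is 6 mm above it.
- tray: Blue open parts tray fixed to the bench, 130 (x) x 110 (y) x 25 mm, not to be used. Origin: centre of its underside.
- wheel: Loose brass clock wheel lying in the tray, 50 mm across, 22 mm high with its arbor; leave alone. Origin: centre of its underside.
- bottle: White plastic bottle, 56 mm in diameter, 140 mm high, standing beyond the case; leave alone. Origin: centre of its underside.
- screwdriver: Screwdriver, 200 mm long, with a yellow handle 26 mm thick, lying on the bench beyond the case; leave alone. Origin: under its middle; x along the tool, handle to -x.
There are look-alikes about, which are no part of the job. Of the things like the clock, leave any that is turquoise; of the rest the larger one is meant.

How it is judged:
By the outcome, as a careful person would: the job done as asked, in the order asked, and still so for the second after the job is handed in, while the arm keeps its last pose, push and grip.
It also fails if it takes over 69 s, if anything falls off the work surface, if the arm or the gripper's body presses on something with over 40 N, if the wrist force passes 120 N, or if a joint passes its speed limit or range.

## Working session

There is one attempt and no reset: what is moved stays moved. The work goes in short steps, Python scripts to look and compute and a tool call to move; the robot and the scene stay as the last step left them, time stands still between calls to the robot, and variables do not carry over. Pictures are saved under pics/ and viewed, at most 13 in all, crops included, and the job is handed in when it is done.

Besides the shell and the picture viewer there is one more tool, called after "Request:" as a command line: name --argument value ..., lists and objects as JSON in quotes. move_arm: Moves the arm, as the interface text tells. Its arguments: {"type":"object","properties":{"motion":{"type":"array"},"force":{"type":"number"}},"required":["motion"]}

```bash
ls; mkdir -p pics; cat > h.py <<'E'
import numpy as np, cv2
from rig import sense, get_image, finish_job
def cam(n, save=None):
    d=get_image(n)
    if save: cv2.imwrite('pics/'+save,d['frame'])
    return d
def ray(d,u,v):
    h=d['frame'].shape[0]; f=h/2/np.tan(np.radians(d['fov_y'])/2)
    V=np.array(d['view']); R=V[:3,:3]; t=V[:3,3]
    c=np.array([(u-d['cx'])/f,-(v-d['cy'])/f,-1.])
    return -R.T@t, R.T@c/np.linalg.norm(c)
def onz(d,u,v,z):
    o,r=ray(d,u,v); return o+r*(z-o[2])/r[2]
def tri(*a):
    A=np.zeros((3,3));b=np.zeros(3)
    for d,u,v in a:
        o,r=ray(d,u,v);P=np.eye(3)-np.outer(r,r);A+=P;b+=P@o
    return np.linalg.solve(A,b)
def proj(d,p):
    h=d['frame'].shape[0]; f=h/2/np.tan(np.radians(d['fov_y'])/2)
    V=np.array(d['view']); c=V[:3,:3]@np.array(p)+V[:3,3]
    return np.array([d['cx']+f*c[0]/-c[2], d['cy']-f*c[1]/-c[2]])
E
python3 - <<'E'
from h import *
for n in('side','top','wrist'):
    d=cam(n,n+'0.png'); print(n,{k:v for k,v in d.items() if k not in('frame','view')}, [round(x,3) for x in ray(d,280,210)[0]],ray(d,280,210)[1].round(2))
print(sense())
E
```

```text
pics
side {'fov_y': 56.61391560033708, 'cx': 281.5996672020113, 'cy': 207.34440219630733} [np.float64(0.059), np.float64(-0.671), np.float64(0.622)] [ 0.51  0.68 -0.52]
top {'fov_y': 45.60771327729466, 'cx': 284.9906262888184, 'cy': 201.77006354066728} [np.float64(0.312), np.float64(0.005), np.float64(1.2)] [ 0.19  0.   -0.98]
wrist {'fov_y': 69.66685881167491, 'cx': 288.10305351559094, 'cy': 205.89577630848106} [np.float64(0.093), np.float64(0.525), np.float64(0.375)] [ 0.31 -0.14 -0.94]
{'time_s': 0.15, 'qpos': array([ 6.23935331e+01,  1.96267919e+01,  8.73631888e+01,  1.18688860e-04,
        7.30773746e+01, -8.36486272e+00]), 'dq': array([-0.05526383, -0.21831949, -0.07807279,  0.02042402,  0.05797858,
        0.1104816 ]), 'effort': array([ 1.37069928e-03, -4.33907819e+01, -2.46147269e+01, -1.19728666e-04,
        5.83564339e-03, -2.97564077e-05]), 'position': array([0.17294356, 0.49558995, 0.40419876]), 'orientation': array([[-9.44137075e-01,  3.29552553e-01, -5.46511568e-04],
       [ 3.29552960e-01,  9.44136517e-01, -1.04081618e-03],
       [ 1.72977899e-04, -1.16277765e-03, -9.99999309e-01]]), 'contact_force': array([-0.69121027, -0.57440768, -0.08903306]), 'moment': array([-0.01052191,  0.03566204, -0.03120274]), 'grip_force': 0.0, 'width': 0.08513282463655956}
```

View pics/side0.png

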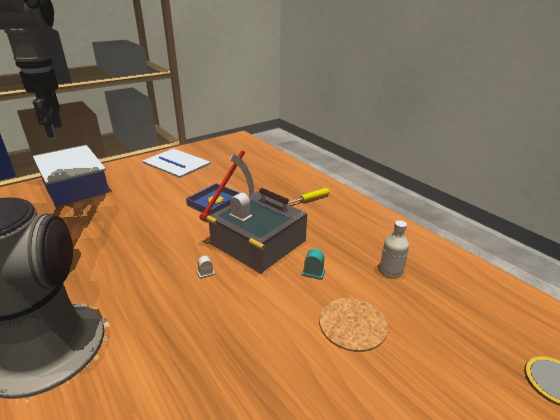

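View pics/top0.png

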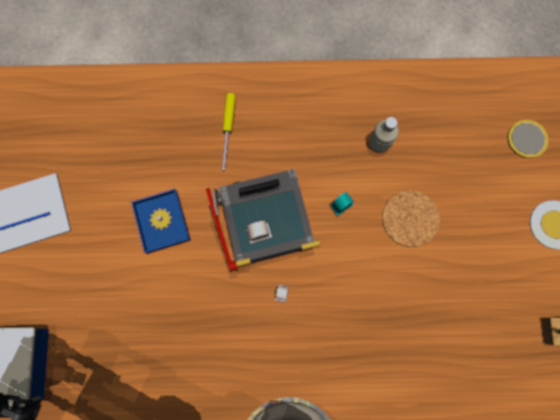

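Candidates for the clock: the white clock on the cover (side 240,206; top 259,230), the small white one on the bench (side 205,266; top 281,293) and the turquoise one (side 315,263; top 342,203). I choose the white one on the cover, since it is the larger non-turquoise one. The pad is at top (411,218). I'll check the choice in a close crop.

```bash
python3 - <<'E'
from h import *
a=cv2.imread('pics/top0.png')[160:280,195:330]; b=cv2.imread('pics/side0.png')[140:280,190:320]
A=cv2.resize(a,(405,360),interpolation=2); A=cv2.resize(a,None,fx=2.9,fy=2.9,interpolation=2); B=cv2.resize(b,None,fx=3,fy=3,interpolation=2)
o=np.zeros((430,800,3),np.uint8); o[:A.shape[0],:A.shape[1]]=A; o[:B.shape[0],400:400+B.shape[1]]=B[:430]; cv2.imwrite('pics/crop0.png',o)
t=cam('top');s=cam('side')
# cork
for n,d in(('top',t),('side',s)):
    hsv=cv2.cvtColor(d['frame'],cv2.COLOR_BGR2HSV)
    def blobs(m,k,amin=15):
        c,_=cv2.findContours(m.astype(np.uint8),cv2.RETR_EXTERNAL,cv2.CHAIN_APPROX_NONE)
        for q in c:
            if cv2.contourArea(q)>amin:
                r=cv2.minAreaRect(q);print(n,k,cv2.contourArea(q),np.round(r[0],1),np.round(r[1],1),round(r[2],1))
    H,S,V=cv2.split(hsv)
    blobs((H>168)|(H<4))if 0 else blobs(((H>172)|(H<4))&(S>180)&(V>80),'red')
    blobs((V<40),'dark',40)
    blobs((S<50)&(V>165),'white',20)
    print(n,'cork px',hsv[218,411] if n=='top' else hsv[323,353], 'wood',hsv[260,411] if n=='top' else hsv[360,330])
E
```

```text
top red 135.5 [219.4 230.1] [83.8  6.3] 70.2
top dark 1448.5 [ 31.5 377. ] [41.1 96.2] 26.6
top dark 263.5 [258.9 188. ] [ 8.2 40. ] 76.0
top white 710.5 [ 16.  353.5] [49. 32.] 90.0
top white 76.0 [281.8 292.4] [ 9.2 10.2] 11.3
top white 155.5 [257.7 228.4] [12.9 14.3] 76.0
top white 589.0 [545.  224.5] [47. 28.] 90.0
top white 3434.5 [ 27.4 212.1] [58.5 75.5] 72.6
top white 72.5 [391.  121.5] [ 9. 10.] 90.0
top white 144.5 [49. 32.] [14. 18.] 90.0
top white 26.0 [402.5  27. ] [5.4 6.7] 26.6
top white 2126.5 [87.7 42.1] [42.4 88.1] 89.0
top white 2187.5 [452.   36.5] [41. 96.] 90.0
top white 21.0 [116.1  18.2] [7.3 4.1] 18.4
top white 54.0 [56.1 11.1] [ 9.3 13.9] 15.3
top white 60.0 [420.4   7. ] [ 9.1 17.3] 17.1
top cork px [ 14 146 182] wood [ 13 176 180]
side red 69.5 [218.9 189.9] [ 4.2 61.6] 32.6
side dark 1495.0 [ 43.6 275.9] [ 41.2 118.1] 27.1
side dark 1347.5 [ 46.1 100.3] [71.5 33.5] 71.6
side dark 192.5 [34.1 63.5] [ 8.2 36.2] 85.0
side dark 319.5 [42.8  7.2] [36.8 19.1] 45.0
side white 752.0 [ 36.9 379.2] [20.  76.4] 76.2
side white 44.5 [203.7 259.3] [ 6.8 11.1] 73.3
side white 22.5 [541.9 254.7] [16.6  2.7] 25.0
side white 190.0 [397. 242.] [12. 22.] 90.0
side white 1021.5 [499.6 261.6] [140.1  10.7] 28.3
side white 39.5 [400.  223.5] [ 5. 10.] 90.0
side white 78.5 [241.8 197. ] [13.3  8.7] 39.8
side white 863.0 [175.7 161.8] [62.9 23.4] 19.4
side white 387.0 [335.4 175.8] [118.5   5.7] 28.4
side white 1165.5 [ 68.5 162. ] [27.6 67. ] 77.2
side white 801.5 [399.4 187.3] [294.3  10.8] 23.8
side cork px [ 15 146 219] wood [ 14 174 205]
```

View pics/crop0.png

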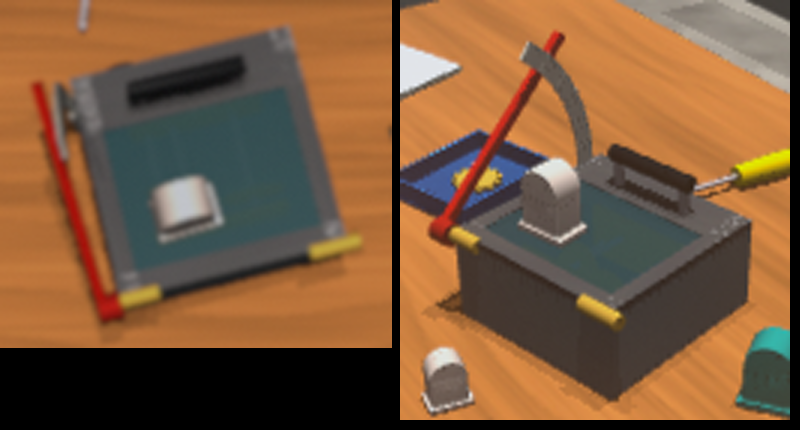

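The crop confirms the white clock on the cover is the large one, with its dial side away from the robot. The bar, the red arm (hub at side 203,217, tip at 243,152) and the grey scale are clear.

```bash
python3 - <<'E'
from h import *
t=cam('top');s=cam('side')
T=lambda x,y:(t,195+x/2.9,160+y/2.9); S=lambda x,y:(s,190+(x-400)/3,140+y/3)
P=lambda k,p:print(k,np.round(p,4))
for k,c in dict(FL=(72,77),FR=(288,28),NR=(345,238),NL=(118,292)).items(): P(k,onz(*T(*c),.088))
P('FR tri',tri(T(288,28),S(750,222))); P('NR tri',tri(T(345,238),S(617,303)))
P('bar L',tri(T(128,95),S(612,152)));P('bar R',tri(T(244,68),S(690,184)));
P('hub',tri(T(108,305),S(440,230)));P('tip',tri(T(38,85),S(558,36)))
P('clock ridge far',tri(T(183,180),S(561,165)))
# clock foot corners on cover z=.088
for c in((162,240),(222,222),(212,180)): P('foot top',onz(*T(*c),.090))
for c in((521,227),(552,241),(586,229)): P('foot side',onz(*S(*c),.090))
# cork
for d,(u,v) in((t,(411,218)),(s,(353,323))):
    lab=cv2.cvtColor(d['frame'],cv2.COLOR_BGR2HSV)
    m=((lab[...,1]<165)&(lab[...,1]>90)).astype(np.uint8); m=cv2.medianBlur(m*255,7)
    c=[q for q in cv2.findContours(m,0,1)[0] if cv2.pointPolygonTest(q,(u,v),0)>=0][0]
    e=cv2.fitEllipse(cv2.convexHull(c)); print(e); P('pad',onz(d,*e[0],.006)); pp=(pp,(d,*e[0])) if d is s else (d,*e[0])
P('pad tri',tri(*pp))
E
```

```text
FL [0.5891 0.1462 0.088 ]
FR [ 0.626  -0.0255  0.088 ]
NR [ 0.457  -0.0655  0.088 ]
NL [0.4189 0.1097 0.088 ]
FR tri [ 0.6284 -0.0266  0.0858]
NR tri [ 0.4597 -0.0669  0.0944]
bar L [0.5689 0.0982 0.1176]
bar R [0.5881 0.0086 0.1204]
hub [0.4088 0.118  0.0842]
tip [0.5529 0.1536 0.2145]
clock ridge far [0.4939 0.0565 0.1483]
foot top [0.458  0.0757 0.09  ]
foot top [0.471  0.0292 0.09  ]
foot top [0.5041 0.0365 0.09  ]
foot side [0.4623 0.0744 0.09  ]
foot side [0.4722 0.0406 0.09  ]
foot side [0.5054 0.0399 0.09  ]
((410.7145690917969, 218.2534637451172), (55.54710006713867, 58.69933319091797), 124.6949234008789)
pad [ 0.5212 -0.3077  0.006 ]
((353.20343017578125, 324.0008544921875), (51.5646858215332, 69.4155502319336), 106.36763000488281)
pad [ 0.5202 -0.314   0.006 ]
pad tri [ 0.5234 -0.31    0.    ]
```

Request:
move_arm --motion '[{"claw": 0.085,"xyz": [0,0,-0.04],"delta_rot": [0,0,7]},{"claw": 0.085,"xyz": [-0.435,-0.315,-0.05],"delta_rot": [0,0,58]},{"claw": 0.085,"xyz": [-0.435,-0.315,-0.05],"delta_rot": [0,0,58]},{"claw": 0.085,"xyz": [-0.435,-0.315,-0.05],"delta_rot": [0,0,58]},{"claw": 0.085,"xyz": [-0.435,-0.315,-0.05],"delta_rot": [0,0,58]},{"claw": 0.085,"xyz": [-0.435,-0.315,-0.05],"delta_rot": [0,0,58]},{"claw": 0.085,"xyz": [-0.435,-0.315,-0.05],"delta_rot": [0,0,58]},{"claw": 0.085,"xyz": [-0.435,-0.315,-0.05],"delta_rot": [0,0,58]},{"claw": 0.085,"xyz": [-0.435,-0.315,-0.05],"delta_rot": [0,0,58]},{"claw": 0.085,"xyz": [-0.435,-0.315,-0.05],"delta_rot": [0,0,58]},{"claw": 0.085,"xyz": [-0.435,-0.315,-0.05],"delta_rot": [0,0,58]},{"claw": 0.085,"xyz": [-0.435,-0.315,-0.05],"delta_rot": [0,0,58]},{"claw": 0.085,"xyz": [-0.435,-0.315,-0.05],"delta_rot": [0,0,58]},{"claw": 0.085,"xyz": [-0.435,-0.315,-0.05],"delta_rot": [0,0,58]},{"claw": 0.085,"xyz": [-0.435,-0.315,-0.05],"delta_rot": [0,0,58]},{"claw": 0.085,"xyz": [-0.435,-0.315,-0.05],"delta_rot": [0,0,58]},{"claw": 0.085,"xyz": [-0.435,-0.315,-0.05],"delta_rot": [0,0,58]},{"claw": 0.085,"xyz": [-0.435,-0.315,-0.05],"delta_rot": [0,0,58]}]'

```text
time_s: 1.85
position: [0.4793, 0.0558, 0.4547]
orientation: [[-0.222, 0.975, -0.0], [0.975, 0.222, 0.0], [0.0, -0.0, -1.0]]
contact_force: [-0.9, 0.5, 0.2]
width: 0.0847
grip_force: 0.0
```

```bash
python3 - <<'E'
from h import *
d=cam('wrist','w1.png');np.savez('w1.npz',**d)
s=sense();print(s['position'].round(4),s['orientation'].round(3).tolist(),s['qpos'].round(1),s['contact_force'])
E
```

```text
[0.4793 0.056  0.4549] [[-0.223, 0.975, 0.0], [0.975, 0.223, 0.0], [0.0, 0.0, -1.0]] [ -2.5  13.   88.5   0.   78.5 -15.3] [ 0.19077038 -0.07854588 -0.9270059 ]
```

View pics/w1.png

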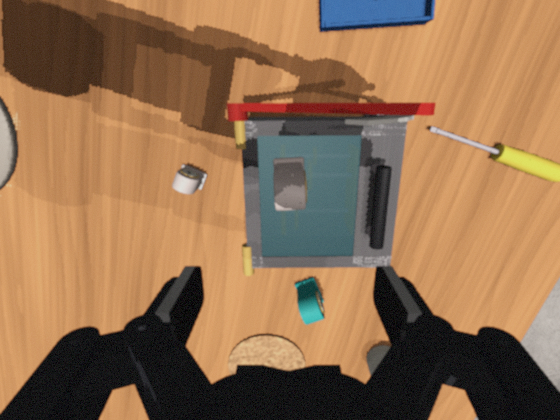

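```bash
python3 - <<'E'
from h import *
d=dict(np.load('w1.npz')); f=d['frame']
print('cam',ray(d,280,210)[0].round(3))
hsv=cv2.cvtColor(f,cv2.COLOR_BGR2HSV)
c=cv2.resize(f[130:280,220:430],None,fx=3.5,fy=3.5,interpolation=2); cv2.imwrite('pics/c1.png',c)
def rect(m,x0,x1,y0,y1):
    k=np.zeros(m.shape,np.uint8);k[y0:y1,x0:x1]=m[y0:y1,x0:x1]
    q=max(cv2.findContours(k,0,1)[0],key=cv2.contourArea);return cv2.minAreaRect(q)
r=rect(hsv[...,1]<40,262,320,145,222);print('clock',r)
b=rect(hsv[...,2]<38,362,400,150,260);print('bar',b)
for z in(.118,):print('bar',onz(d,*b[0],z).round(4))
pts=cv2.boxPoints(b); ml=onz(d,*pts[0],.118);print([onz(d,*p,.118).round(4).tolist() for p in pts])
print('clock pts',[(p.round(0).tolist(),onz(d,*p,.09).round(4).tolist()) for p in cv2.boxPoints(r)])
E
```

```text
cam [0.461 0.139 0.425]
clock ((290.0, 184.0), (54.0, 34.0), 90.0)
bar ((373.25103759765625, 205.16139221191406), (16.510440826416016, 82.19076538085938), 11.16487979888916)
bar [0.5739 0.0569 0.118 ]
[[0.5706, 0.0089, 0.118], [0.5596, 0.1004, 0.118], [0.5769, 0.1009, 0.118], [0.5897, 0.0091, 0.118]]
clock pts [([273.0, 157.0], [0.4576, 0.0789, 0.09]), ([307.0, 157.0], [0.4946, 0.0873, 0.09]), ([307.0, 211.0], [0.51, 0.0251, 0.09]), ([273.0, 211.0], [0.4708, 0.0162, 0.09])]
```

View pics/c1.png

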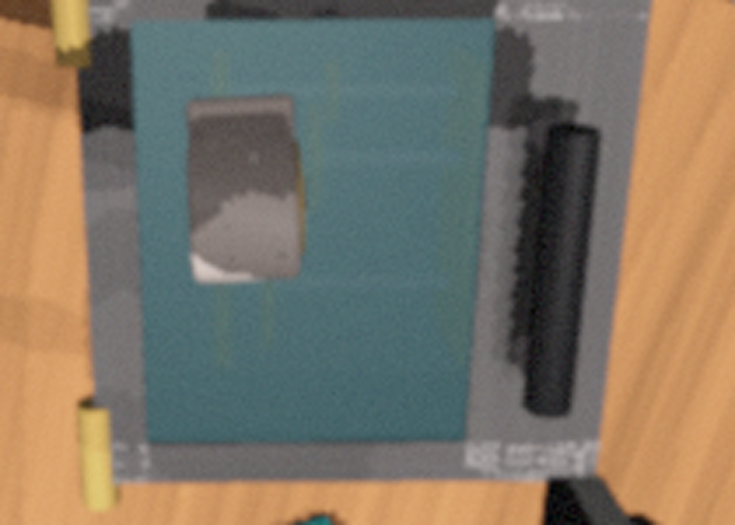

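Request:
move_arm --motion '[{"claw": 0.07,"xyz": [0,0.002,0.04],"delta_rot": [0,0,0]},{"claw": 0.07,"xyz": [0,0.002,0.08],"delta_rot": [0,0,0]},{"claw": 0.07,"xyz": [0,0.002,0.11],"delta_rot": [0,0,0]},{"claw": 0.07,"xyz": [0,0.002,0.13],"delta_rot": [0,0,0]},{"claw": 0.07,"xyz": [0,0.002,0.15],"delta_rot": [0,0,0]},{"claw": 0.065,"xyz": [0,0.002,0.165],"delta_rot": [0,0,0]},{"claw": 0.06,"xyz": [0,0.002,0.175],"delta_rot": [0,0,0]},{"claw": 0.05,"xyz": [0,0.002,0.178],"delta_rot": [0,0,0]},{"claw": 0.045,"xyz": [0,0.002,0.178],"delta_rot": [0,0,0]},{"claw": 0.04,"xyz": [0,0.002,0.178],"delta_rot": [0,0,0]},{"claw": 0.04,"xyz": [0,0.002,0.178],"delta_rot": [0,0,0]}]' --force 22

```text
time_s: 2.82
position: [0.482, 0.0558, 0.2777]
orientation: [[-0.222, 0.975, 0.002], [0.975, 0.222, 0.0], [-0.0, 0.002, -1.0]]
contact_force: [-0.1, -0.3, 0.3]
width: 0.0402
grip_force: 0.0
```

```bash
python3 - <<'E'
from h import *
d=cam('side');w=cam('wrist')
a=cv2.resize(d['frame'][120:270,180:320],None,fx=2.8,fy=2.8,interpolation=2)
b=cv2.resize(w['frame'],None,fx=.7,fy=1) [:,:]
b=cv2.resize(w['frame'][80:420,120:460],(400,400))
o=np.zeros((420,800,3),np.uint8);o[:a.shape[0],:a.shape[1]]=a;o[:400,400:]=b;cv2.imwrite('pics/g1.png',o)
E
```

```text
(no output)
```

View pics/g1.png

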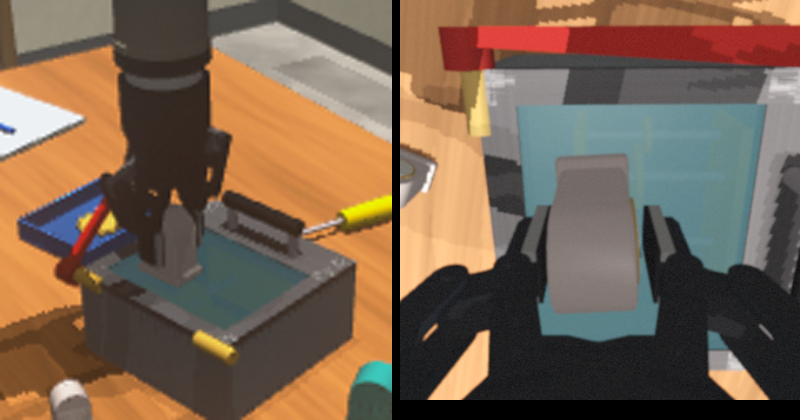

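The open fingers straddle the clock and are roughly centred on it (pads at x≈540 and 650 in the right half). I'll close lightly.

Request:
move_arm --motion '[{"claw": 0.035,"xyz": [0,0,0],"delta_rot": [0,0,0]},{"claw": 0.032,"xyz": [0,0,0],"delta_rot": [0,0,0]},{"claw": 0.03,"xyz": [0,0,0],"delta_rot": [0,0,0]},{"claw": 0.028,"xyz": [0,0,0],"delta_rot": [0,0,0]},{"claw": 0.026,"xyz": [0,0,0],"delta_rot": [0,0,0]},{"claw": 0.024,"xyz": [0,0,0],"delta_rot": [0,0,0]},{"claw": 0.02,"xyz": [0,0,0],"delta_rot": [0,0,0]},{"claw": 0.02,"xyz": [0,0,0],"delta_rot": [0,0,0]}]' --force 22

```text
time_s: 3.58
position: [0.4818, 0.0554, 0.2771]
orientation: [[-0.221, 0.975, 0.0], [0.975, 0.221, 0.0], [0.0, 0.0, -1.0]]
contact_force: [-2.1, -0.9, 5.5]
width: 0.0303
grip_force: 22.0
```

Request:
move_arm --motion '[{"claw": 0.02,"xyz": [0,0,-0.003],"delta_rot": [0,0,0]},{"claw": 0.02,"xyz": [0,0,-0.008],"delta_rot": [0,0,0]},{"claw": 0.02,"xyz": [0,0,-0.016],"delta_rot": [0,0,0]},{"claw": 0.02,"xyz": [0,0,-0.028],"delta_rot": [0,0,0]},{"claw": 0.02,"xyz": [0,0,-0.043],"delta_rot": [0,0,0]},{"claw": 0.02,"xyz": [0,0,-0.06],"delta_rot": [0,0,0]},{"claw": 0.02,"xyz": [0,0,-0.076],"delta_rot": [0,0,0]},{"claw": 0.02,"xyz": [0,0,-0.088],"delta_rot": [0,0,0]},{"claw": 0.02,"xyz": [0,0,-0.096],"delta_rot": [0,0,0]},{"claw": 0.02,"xyz": [0,0,-0.1],"delta_rot": [0,0,0]},{"claw": 0.02,"xyz": [0,0,-0.1],"delta_rot": [0,0,0]}]'

```text
time_s: 4.5
position: [0.4819, 0.0554, 0.3775]
orientation: [[-0.221, 0.975, 0.002], [0.975, 0.221, 0.0], [-0.0, 0.002, -1.0]]
contact_force: [0.5, 1.2, -1.9]
width: 0.0299
grip_force: 21.9
```

Request:
move_arm --motion '[{"claw": 0.02,"xyz": [-0.005,-0.0006,0],"delta_rot": [0,0,0]},{"claw": 0.02,"xyz": [-0.015,-0.0017,0],"delta_rot": [0,0,0]},{"claw": 0.02,"xyz": [-0.03,-0.0034,0],"delta_rot": [0,0,0]},{"claw": 0.02,"xyz": [-0.052,-0.006,0],"delta_rot": [0,0,0]},{"claw": 0.02,"xyz": [-0.078,-0.009,0],"delta_rot": [0,0,0]},{"claw": 0.02,"xyz": [-0.106,-0.012,0],"delta_rot": [0,0,0]},{"claw": 0.02,"xyz": [-0.136,-0.0155,0],"delta_rot": [0,0,0]},{"claw": 0.02,"xyz": [-0.166,-0.019,0],"delta_rot": [0,0,0]},{"claw": 0.02,"xyz": [-0.196,-0.0225,0],"delta_rot": [0,0,0]},{"claw": 0.02,"xyz": [-0.226,-0.026,0],"delta_rot": [0,0,0]},{"claw": 0.02,"xyz": [-0.256,-0.0295,0],"delta_rot": [0,0,0]},{"claw": 0.02,"xyz": [-0.286,-0.033,0],"delta_rot": [0,0,0]},{"claw": 0.02,"xyz": [-0.312,-0.036,0],"delta_rot": [0,0,0]},{"claw": 0.02,"xyz": [-0.334,-0.038,0],"delta_rot": [0,0,0]},{"claw": 0.02,"xyz": [-0.35,-0.04,0],"delta_rot": [0,0,0]},{"claw": 0.02,"xyz": [-0.36,-0.0415,0],"delta_rot": [0,0,0]},{"claw": 0.02,"xyz": [-0.366,-0.042,0],"delta_rot": [0,0,0]},{"claw": 0.02,"xyz": [-0.366,-0.042,0],"delta_rot": [0,0,0]},{"claw": 0.02,"xyz": [-0.366,-0.042,0],"delta_rot": [0,0,0]}]'

```text
time_s: 6.08
position: [0.5216, -0.3106, 0.3762]
orientation: [[-0.221, 0.975, -0.001], [0.975, 0.221, 0.001], [0.001, -0.0, -1.0]]
contact_force: [0.2, 1.0, -3.1]
width: 0.0303
grip_force: 21.8
```

```bash
python3 - <<'E'
from h import *
d=cam('side');w=cam('top')
a=cv2.resize(d['frame'][180:380,180:440],None,fx=1.53,fy=1.53,interpolation=2)
b=cv2.resize(w['frame'][150:290,200:440],(400,233))
o=np.zeros((320,800,3),np.uint8);o[:a.shape[0],:a.shape[1]]=a;o[:233,400:]=b;cv2.imwrite('pics/g2.png',o)
print(sense()['qpos'].round(1))
E
```

```text
[-37.9  29.5  76.1   0.   74.4 -50.8]
```

View pics/g2.png

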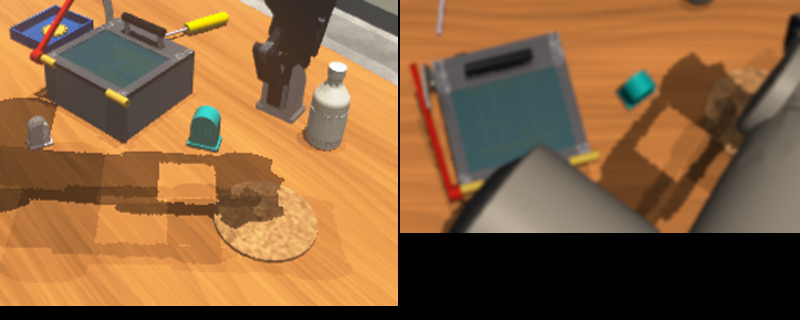

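The clock hangs upright and intact in the fingers (left half, about 280,98), above the pad. I'll lower it.

Request:
move_arm --motion '[{"claw": 0.02,"xyz": [0,0,0.006],"delta_rot": [0,0,0]},{"claw": 0.02,"xyz": [0,0,0.018],"delta_rot": [0,0,0]},{"claw": 0.02,"xyz": [0,0,0.036],"delta_rot": [0,0,0]},{"claw": 0.02,"xyz": [0,0,0.056],"delta_rot": [0,0,0]},{"claw": 0.02,"xyz": [0,0,0.076],"delta_rot": [0,0,0]},{"claw": 0.02,"xyz": [0,0,0.096],"delta_rot": [0,0,0]},{"claw": 0.02,"xyz": [0,0,0.116],"delta_rot": [0,0,0]},{"claw": 0.02,"xyz": [0,0,0.134],"delta_rot": [0,0,0]},{"claw": 0.02,"xyz": [0,0,0.148],"delta_rot": [0,0,0]},{"claw": 0.02,"xyz": [0,0,0.158],"delta_rot": [0,0,0]},{"claw": 0.02,"xyz": [0,0,0.165],"delta_rot": [0,0,0]},{"claw": 0.02,"xyz": [0,0,0.17],"delta_rot": [0,0,0]},{"claw": 0.02,"xyz": [0,0,0.173],"delta_rot": [0,0,0]},{"claw": 0.02,"xyz": [0,0,0.175],"delta_rot": [0,0,0]},{"claw": 0.02,"xyz": [0,0,0.176],"delta_rot": [0,0,0]},{"claw": 0.02,"xyz": [0,0,0.176],"delta_rot": [0,0,0]}]'

```text
time_s: 7.52
position: [0.5218, -0.3109, 0.2011]
orientation: [[-0.221, 0.975, 0.001], [0.975, 0.221, -0.0], [-0.001, 0.001, -1.0]]
contact_force: [0.2, -0.4, -2.9]
width: 0.0303
grip_force: 21.8
```

```bash
python3 - <<'E'
from h import *
d=cam('side')
a=cv2.resize(d['frame'][260:370,300:410],(660,600),interpolation=2)
cv2.imwrite('pics/g3.png',a[:600]); s=sense();print(s['position'],s['contact_force'])
E
```

```text
[ 0.52182448 -0.31094681  0.20114698] [ 1.21416855 -0.71133625 -2.84790017]
```

View pics/g3.png

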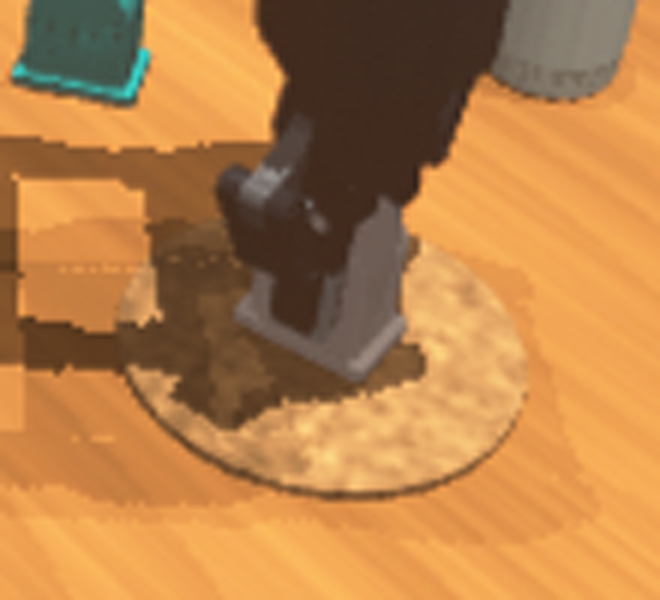

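The clock is centred on the pad (foot about 330,345 in the crop), just above it. I'll go down in 1 mm steps to contact.

Request:
move_arm --motion '[{"claw": 0.02,"xyz": [0,0,0.001],"delta_rot": [0,0,0]},{"claw": 0.02,"xyz": [0,0,0.002],"delta_rot": [0,0,0]},{"claw": 0.02,"xyz": [0,0,0.003],"delta_rot": [0,0,0]},{"claw": 0.02,"xyz": [0,0,0.004],"delta_rot": [0,0,0]},{"claw": 0.02,"xyz": [0,0,0.004],"delta_rot": [0,0,0]}]'

```text
time_s: 7.98
position: [0.5217, -0.3108, 0.1965]
orientation: [[-0.221, 0.975, -0.0], [0.975, 0.221, 0.0], [0.0, -0.0, -1.0]]
contact_force: [0.6, 1.0, -2.0]
width: 0.0302
grip_force: 21.8
```

Request:
move_arm --motion '[{"claw": 0.02,"xyz": [0,0,0.0005],"delta_rot": [0,0,0]},{"claw": 0.02,"xyz": [0,0,0.001],"delta_rot": [0,0,0]},{"claw": 0.02,"xyz": [0,0,0.0015],"delta_rot": [0,0,0]},{"claw": 0.02,"xyz": [0,0,0.0015],"delta_rot": [0,0,0]}]'

```text
time_s: 8.32
position: [0.5217, -0.3108, 0.1953]
orientation: [[-0.221, 0.975, 0.0], [0.975, 0.221, 0.0], [0.0, 0.0, -1.0]]
contact_force: [-0.8, 0.2, -1.7]
width: 0.0302
grip_force: 21.9
```

Request:
move_arm --motion '[{"claw": 0.02,"xyz": [0,0,0.0005],"delta_rot": [0,0,0]},{"claw": 0.02,"xyz": [0,0,0.001],"delta_rot": [0,0,0]},{"claw": 0.02,"xyz": [0,0,0.001],"delta_rot": [0,0,0]}]'

```text
time_s: 8.57
position: [0.5217, -0.3108, 0.1953]
orientation: [[-0.221, 0.975, 0.0], [0.975, 0.221, -0.0], [-0.0, 0.0, -1.0]]
contact_force: [-3.8, 1.0, 7.0]
width: 0.0307
grip_force: 22.5
```

Contact. I'll open slowly and rise.

Request:
move_arm --motion '[{"claw": 0.031,"xyz": [0,0,0.0005],"delta_rot": [0,0,0]},{"claw": 0.035,"xyz": [0,0,0.0005],"delta_rot": [0,0,0]},{"claw": 0.042,"xyz": [0,0,0.0005],"delta_rot": [0,0,0]},{"claw": 0.05,"xyz": [0,0,0],"delta_rot": [0,0,0]},{"claw": 0.06,"xyz": [0,0,0],"delta_rot": [0,0,0]},{"claw": 0.06,"xyz": [0,0,0],"delta_rot": [0,0,0]},{"claw": 0.06,"xyz": [0,0,-0.01],"delta_rot": [0,0,0]},{"claw": 0.06,"xyz": [0,0,-0.03],"delta_rot": [0,0,0]},{"claw": 0.06,"xyz": [0,0,-0.06],"delta_rot": [0,0,0]},{"claw": 0.06,"xyz": [0,0,-0.1],"delta_rot": [0,0,0]},{"claw": 0.06,"xyz": [0,0,-0.14],"delta_rot": [0,0,0]},{"claw": 0.06,"xyz": [0,0,-0.18],"delta_rot": [0,0,0]},{"claw": 0.06,"xyz": [0,0,-0.19],"delta_rot": [0,0,0]}]'

```text
time_s: 9.65
position: [0.5222, -0.3111, 0.3925]
orientation: [[-0.221, 0.975, 0.01], [0.975, 0.221, -0.007], [-0.009, 0.008, -1.0]]
contact_force: [0.3, -0.8, 1.2]
width: 0.0601
grip_force: 0.0
```

Request:
move_arm --motion '[{"claw": 0.06,"xyz": [0.03,0.012,0],"delta_rot": [0,0,0]},{"claw": 0.06,"xyz": [0.065,0.026,0],"delta_rot": [0,0,0]},{"claw": 0.06,"xyz": [0.1,0.04,0],"delta_rot": [0,0,0]},{"claw": 0.06,"xyz": [0.135,0.054,0],"delta_rot": [0,0,0]},{"claw": 0.06,"xyz": [0.17,0.068,0],"delta_rot": [0,0,0]},{"claw": 0.06,"xyz": [0.205,0.082,0],"delta_rot": [0,0,0]},{"claw": 0.06,"xyz": [0.24,0.096,0],"delta_rot": [0,0,0]},{"claw": 0.06,"xyz": [0.275,0.11,0],"delta_rot": [0,0,0]},{"claw": 0.06,"xyz": [0.31,0.124,0],"delta_rot": [0,0,0]},{"claw": 0.06,"xyz": [0.335,0.134,0],"delta_rot": [0,0,0]},{"claw": 0.06,"xyz": [0.343,0.137,0],"delta_rot": [0,0,0]},{"claw": 0.06,"xyz": [0.343,0.137,0],"delta_rot": [0,0,0]},{"claw": 0.06,"xyz": [0.343,0.137,0],"delta_rot": [0,0,0]}]'

```text
time_s: 10.73
position: [0.5794, 0.0536, 0.3843]
orientation: [[-0.222, 0.975, -0.0], [0.975, 0.222, -0.001], [-0.001, -0.0, -1.0]]
contact_force: [0.0, -1.0, -0.6]
width: 0.06
grip_force: 0.0
```

```bash
python3 - <<'E'
from h import *
w=cam('wrist');t=cam('top');s=sense();print(s['position'].round(4),s['qpos'].round(1))
np.savez('w2.npz',**w)
for p in((.5805,.054,.118),):print(proj(w,p))
o=np.zeros((420,800,3),np.uint8);o[:420,:560]=w['frame'];o[:240,560:]=cv2.resize(t['frame'][170:270,360:460],(240,240),interpolation=2)
S=cam('side')['frame'];o[240:420,560:]=cv2.resize(S[240:360,300:460],(240,180),interpolation=2)
cv2.imwrite('pics/g4.png',o)
E
```

```text
[0.5795 0.0524 0.3843] [ -2.4  26.5  79.9  -0.   73.6 -15. ]
[288.59264398 209.6345695 ]
```

View pics/g4.png

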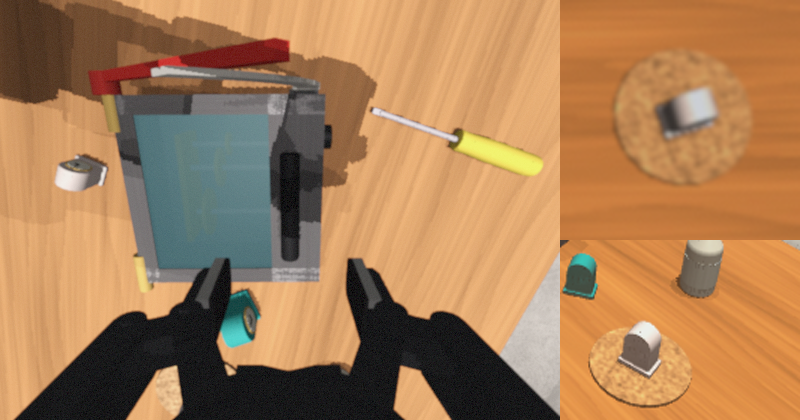

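The clock stands upright near the centre of the pad (both insets). The bar is centred at about wrist pixel (290,206), within 1–2 mm of the estimate. I'll descend to the bar.

Request:
move_arm --motion '[{"claw": 0.06,"xyz": [0,0.0015,0.03],"delta_rot": [0,0,0]},{"claw": 0.06,"xyz": [0,0.0015,0.06],"delta_rot": [0,0,0]},{"claw": 0.055,"xyz": [0,0.0015,0.08],"delta_rot": [0,0,0]},{"claw": 0.05,"xyz": [0,0.0015,0.095],"delta_rot": [0,0,0]},{"claw": 0.045,"xyz": [0,0.0015,0.105],"delta_rot": [0,0,0]},{"claw": 0.04,"xyz": [0,0.0015,0.112],"delta_rot": [0,0,0]},{"claw": 0.035,"xyz": [0,0.0015,0.112],"delta_rot": [0,0,0]},{"claw": 0.03,"xyz": [0,0.0015,0.112],"delta_rot": [0,0,0]},{"claw": 0.03,"xyz": [0,0.0015,0.112],"delta_rot": [0,0,0]}]'

```text
time_s: 11.63
position: [0.5814, 0.054, 0.2733]
orientation: [[-0.221, 0.975, 0.002], [0.975, 0.221, -0.0], [-0.0, 0.002, -1.0]]
contact_force: [-0.7, 0.7, -0.1]
width: 0.0301
grip_force: 0.0
```

```bash
python3 - <<'E'
from h import *
w=cam('wrist');S=cam('side');np.savez('w3.npz',**w);s=sense();print(s['position'].round(4),s['contact_force'].round(1))
o=np.zeros((420,800,3),np.uint8);o[:,:400]=cv2.resize(w['frame'],(560,420))[:,100:500];o[:,400:]=cv2.resize(S['frame'][130:270,190:323],(400,420),interpolation=2)
cv2.imwrite('pics/g5.png',o)
E
```

```text
[0.5813 0.0542 0.2733] [ 0.3 -0.1 -0.6]
```

View pics/g5.png

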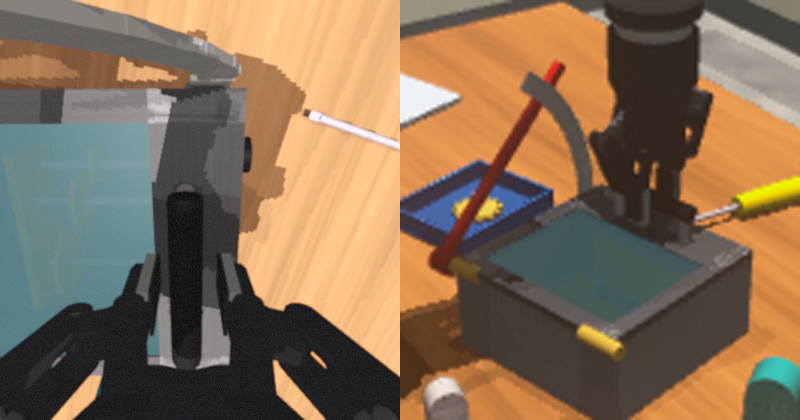

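The bar lies centred between the pads (about 185,280), and nothing is touching. I'll close firmly on the steel bar and refine the marker angle meanwhile.

Request:
move_arm --motion '[{"claw": 0.02,"xyz": [0,0,0],"delta_rot": [0,0,0]},{"claw": 0.014,"xyz": [0,0,0],"delta_rot": [0,0,0]},{"claw": 0.01,"xyz": [0,0,0],"delta_rot": [0,0,0]},{"claw": 0.01,"xyz": [0,0,0],"delta_rot": [0,0,0]},{"claw": 0.01,"xyz": [0,0,0],"delta_rot": [0,0,0]}]' --force 70

```text
time_s: 12.15
position: [0.5807, 0.0542, 0.2729]
orientation: [[-0.221, 0.975, -0.001], [0.975, 0.221, -0.0], [-0.0, -0.001, -1.0]]
contact_force: [-3.8, -0.9, 4.5]
width: 0.0134
grip_force: 68.1
```

```bash
cat >> h.py <<'E'
yaw=np.radians(12.7); C=np.array([.523,.041,0]); X=np.array([np.cos(yaw),np.sin(yaw),0]); Y=np.array([-np.sin(yaw),np.cos(yaw),0]); H0=C-.09*X+np.array([0,0,.08])
def ony(d,u,v,y):  # on plane case y -> (x from hinge, z over hinge)
    o,r=ray(d,u,v); k=(y-(o-C)@Y)/(r@Y); p=o+k*r; return np.array([(p-H0)@X,p[2]-.08])
def redline(d,y,lo=.03):
    hsv=cv2.cvtColor(d['frame'],cv2.COLOR_BGR2HSV);h,s,v=cv2.split(hsv)
    m=((h>172)|(h<6))&(s>170)&(v>50); n,l,st,_=cv2.connectedComponentsWithStats(m.astype(np.uint8))
    i=1+st[1:,4].argmax(); q=np.argwhere(l==i)
    P=np.array([ony(d,u,v,y) for v,u in q]); P=P[np.hypot(*P.T)>lo]
    vx,vy,x0,y0=cv2.fitLine(P.astype(np.float32),cv2.DIST_HUBER,0,.001,.001).ravel()
    return np.arctan2(vy,vx)%np.pi,(x0,y0),P.min(0),P.max(0),len(P)
E
python3 - <<'E'
from h import *
print(redline(cam('side'),.100)); 
print(proj(cam('side'),C),sense()['qpos'].round(1))
E
```

```text
(np.float32(0.75798726), (np.float32(0.058333337), np.float32(0.06600946)), array([0.01248461, 0.02417044]), array([0.11242979, 0.11567401]), 99)
[258.10642338 242.42121346] [ -2.2  33.   87.8  -0.   59.2 -15. ]
```

```bash
python3 -c "
import numpy as np
for a,n in((0,7),(14,7),(28,7)):
  for d in range(2,2*n+1,2):
    t=np.radians(d);c,s=np.cos(t),np.sin(t)
    print(d,(.150*c-.193*s-.150).round(4),-(.150*s+.193*c-.193).round(4))
  break
for d in (16,18,20,22,24,26):
    t=np.radians(d);c,s=np.cos(t),np.sin(t)
    print(d,(.150*c-.193*s-.150).round(4),-(.150*s+.193*c-.193).round(4))
"
```

```text
2 -0.0068 -0.0051
4 -0.0138 -0.01
6 -0.021 -0.0146
8 -0.0283 -0.019
10 -0.0358 -0.0231
12 -0.0434 -0.027
14 -0.0511 -0.0306
16 -0.059 -0.0339
18 -0.067 -0.0369
20 -0.0751 -0.0397
22 -0.0832 -0.0421
24 -0.0915 -0.0443
26 -0.0998 -0.0462
```

Request:
move_arm --motion '[{"claw": 0.01,"xyz": [0,-0.0034,-0.0026],"delta_rot": [-1,0,0]},{"claw": 0.01,"xyz": [0,-0.0068,-0.0051],"delta_rot": [-2,0,0]},{"claw": 0.01,"xyz": [0,-0.0138,-0.01],"delta_rot": [-4,0,0]},{"claw": 0.01,"xyz": [0,-0.021,-0.0146],"delta_rot": [-6,0,0]},{"claw": 0.01,"xyz": [0,-0.0283,-0.019],"delta_rot": [-8,0,0]},{"claw": 0.01,"xyz": [0,-0.0358,-0.0231],"delta_rot": [-10,0,0]},{"claw": 0.01,"xyz": [0,-0.0358,-0.0231],"delta_rot": [-10,0,0]},{"claw": 0.01,"xyz": [0,-0.0358,-0.0231],"delta_rot": [-10,0,0]}]'

```text
time_s: 12.92
position: [0.5459, 0.0463, 0.2955]
orientation: [[-0.221, 0.961, 0.17], [0.975, 0.217, 0.038], [-0.0, 0.174, -0.985]]
contact_force: [0.8, -0.6, -4.7]
width: 0.0138
grip_force: 69.2
```

Request:
move_arm --motion '[{"claw": 0.01,"xyz": [0,-0.0068,-0.0051],"delta_rot": [-2,0,0]},{"claw": 0.01,"xyz": [0,-0.0138,-0.01],"delta_rot": [-4,0,0]},{"claw": 0.01,"xyz": [0,-0.021,-0.0146],"delta_rot": [-6,0,0]},{"claw": 0.01,"xyz": [0,-0.0283,-0.019],"delta_rot": [-8,0,0]},{"claw": 0.01,"xyz": [0,-0.0358,-0.0231],"delta_rot": [-10,0,0]},{"claw": 0.01,"xyz": [0,-0.0434,-0.027],"delta_rot": [-12,0,0]},{"claw": 0.01,"xyz": [0,-0.0511,-0.0306],"delta_rot": [-14,0,0]},{"claw": 0.01,"xyz": [0,-0.059,-0.0339],"delta_rot": [-16,0,0]},{"claw": 0.01,"xyz": [0,-0.067,-0.0369],"delta_rot": [-18,0,0]},{"claw": 0.01,"xyz": [0,-0.0751,-0.0397],"delta_rot": [-20,0,0]},{"claw": 0.01,"xyz": [0,-0.0832,-0.0421],"delta_rot": [-22,0,0]},{"claw": 0.01,"xyz": [0,-0.0915,-0.0443],"delta_rot": [-24,0,0]},{"claw": 0.01,"xyz": [0,-0.0915,-0.0443],"delta_rot": [-24,0,0]},{"claw": 0.01,"xyz": [0,-0.0915,-0.0443],"delta_rot": [-24,0,0]}]'

```text
time_s: 14.08
position: [0.4512, 0.0246, 0.3232]
orientation: [[-0.22, 0.809, 0.545], [0.975, 0.183, 0.123], [0.0, 0.559, -0.829]]
contact_force: [3.6, -2.9, -5.5]
width: 0.014
grip_force: 69.7
```

```bash
python3 - <<'E'
from h import *
w=cam('wrist');S=cam('side');np.savez('w4.npz',**w);np.savez('s4.npz',**S);s=sense();print(s['position'].round(4),s['contact_force'].round(1),s['qpos'].round(1))
o=np.zeros((600,800,3),np.uint8);o[:300,:400]=cv2.resize(w['frame'],(400,300));o[:600,400:]=cv2.resize(S['frame'][100:280,190:310],(400,600),interpolation=2)
T=cam('top');np.savez('t4.npz',**T);o[300:600,:400]=cv2.resize(T['frame'][160:280,180:340],(400,300),interpolation=2)
cv2.imwrite('pics/g6.png',o)
E
```

```text
[0.4514 0.0247 0.323 ] [ 3.1 -2.5 -4.9] [-10.6  12.  117.8  35.7  22.3 -53.3]
```

View pics/g6.png

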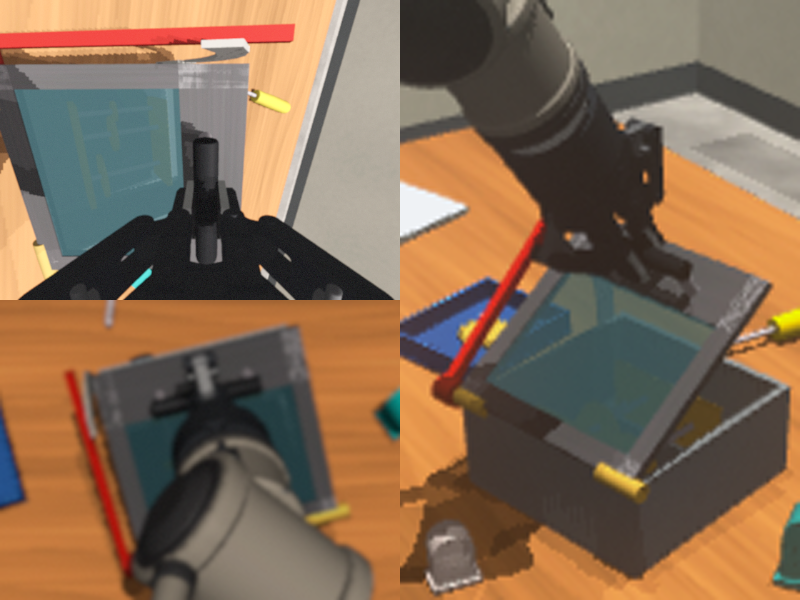

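```bash
python3 - <<'E'
from h import *
s=dict(np.load('s4.npz')); s0=dict(s); s0['frame']=cv2.imread('pics/side0.png')
for y in(.096,.100,.104):print(y,redline(s0,y)[:2],redline(s0,y)[2:])
S=lambda x,y:(190+(x-400)/3.333,100+y/3.333)
def ang(a,b,y):
    p,q=ony(s,*S(*a),y),ony(s,*S(*b),y);return p.round(4),q.round(4),np.degrees(np.arctan2(*(q-p)[::-1])).round(2),np.hypot(*(q-p)).round(4)
print('cover top edge',ang((628,466),(766,277),-.09)); print('low',ang((640,478),(770,287),-.09))
print('arm now',ang((447,385),(545,225),.1))
# arm both edges of full mask, side0: triangulate ends with top0
t=dict(np.load('t4.npz'));t['frame']=cv2.imread('pics/top0.png')
for d,n in((s0,'s'),(t,'t')):
    h,sa,v=cv2.split(cv2.cvtColor(d['frame'],cv2.COLOR_BGR2HSV)); m=(((h>170)|(h<7))&(sa>150)&(v>60)).astype(np.uint8)
    c=sorted(cv2.findContours(m,0,1)[0],key=cv2.contourArea)[-3:]
    for q in c: print(n,cv2.contourArea(q),cv2.boundingRect(q),np.round(cv2.boxPoints(cv2.minAreaRect(q)),1).tolist())
E
```

```text
0.096 (np.float32(0.74856013), (np.float32(0.057378747), np.float32(0.07055028))) (array([0.00599118, 0.02715956]), array([0.10878502, 0.11930117]), 167)
0.1 (np.float32(0.7501998), (np.float32(0.061036322), np.float32(0.06805922))) (array([0.01248461, 0.02417044]), array([0.11242979, 0.11684718]), 166)
0.104 (np.float32(0.7514404), (np.float32(0.06468029), np.float32(0.06556524))) (array([0.01585767, 0.02118132]), array([0.11607456, 0.1143932 ]), 165)
cover top edge (array([-0.0013,  0.0211]), array([0.1448, 0.1096]), np.float64(31.19), np.float64(0.1708))
low (array([0.0104, 0.0046]), array([0.1502, 0.0993]), np.float64(34.14), np.float64(0.1688))
arm now (array([-0.0027,  0.0068]), array([0.1066, 0.1037]), np.float64(41.56), np.float64(0.146))
s 19.0 (238, 151, 7, 7) [[237.39999389648438, 155.60000610351562], [240.89999389648438, 149.8000030517578], [244.1999969482422, 151.6999969482422], [240.60000610351562, 157.60000610351562]]
s 212.5 (200, 163, 36, 57) [[198.89999389648438, 216.3000030517578], [233.3000030517578, 162.5], [238.6999969482422, 166.0], [204.3000030517578, 219.8000030517578]]
t 250.5 (207, 189, 31, 82) [[201.5, 191.0], [208.60000610351562, 188.39999389648438], [237.1999969482422, 268.6000061035156], [230.10000610351562, 271.1000061035156]]
```

The cover is now at about 0.59 rad. The marker measures about 0.735 rad, averaging the side-line fit with the tip triangulated against the hub. Wrist joint 5 is close to its limit, so for the rest I'll translate along the arc and let the bar turn in the fingers.

Request:
move_arm --motion '[{"claw": 0.01,"xyz": [0,-0.001,-0.003],"delta_rot": [0,0,0]},{"claw": 0.01,"xyz": [0,-0.002,-0.0065],"delta_rot": [0,0,0]},{"claw": 0.01,"xyz": [0,-0.003,-0.01],"delta_rot": [0,0,0]},{"claw": 0.01,"xyz": [0,-0.004,-0.0135],"delta_rot": [0,0,0]},{"claw": 0.01,"xyz": [0,-0.0053,-0.017],"delta_rot": [0,0,0]},{"claw": 0.01,"xyz": [0,-0.0063,-0.0195],"delta_rot": [0,0,0]},{"claw": 0.01,"xyz": [0,-0.007,-0.0214],"delta_rot": [0,0,0]},{"claw": 0.01,"xyz": [0,-0.007,-0.0214],"delta_rot": [0,0,0]},{"claw": 0.01,"xyz": [0,-0.007,-0.0214],"delta_rot": [0,0,0]}]'

```text
time_s: 14.98
position: [0.4343, 0.0208, 0.3371]
orientation: [[-0.22, 0.808, 0.546], [0.975, 0.183, 0.123], [-0.0, 0.56, -0.829]]
contact_force: [7.6, -0.3, -7.7]
width: 0.0136
grip_force: 68.3
```

```bash
python3 - <<'E'
from h import *
S=cam('side');np.savez('s5.npz',**S);s=sense();R=s['orientation'];p=s['position']
print(p.round(4),s['contact_force'].round(1),s['qpos'].round(1),s['width'],s['grip_force'])
b=p+.155*R[:,2]-H0; a=np.degrees(np.arctan2(b[2],b@X))-14.22; print('cover deg',a,'r',np.hypot(b[2],b@X))
o=np.zeros((600,800,3),np.uint8)
img=cv2.resize(S['frame'][120:270,190:310],None,fx=4,fy=4,interpolation=2)
t=np.radians(a)
img0=img.copy()
def pr(x,y,z,th): # cover frame to crop px
    q=H0+Y*y+X*(x*np.cos(th)-z*np.sin(th))+np.array([0,0,x*np.sin(th)+z*np.cos(th)]); u=proj(S,q); return tuple(int(k) for k in ((u-[190,120])*4))
for y,z,c in((-.09,0,(0,255,0)),(-.09,.008,(0,255,0)),(.09,.008,(0,255,255)),(.104,0,(255,255,0))): cv2.line(img,pr(0,y,z,t),pr(.2 if y>.1 else .18,y,z,t),c,1)
o[:,:400]=img0[:,:400];o[:,400:]=img[:,:400];cv2.imwrite('pics/g7.png',o)
E
```

```text
[0.4343 0.0208 0.3371] [ 8.  -0.6 -8.4] [-11.8   8.9 119.   34.2  24.3 -52.5] 0.013904560953821503 68.34704518318176
cover deg 42.06869421506506 r 0.1546221224108508
```

View pics/g7.png

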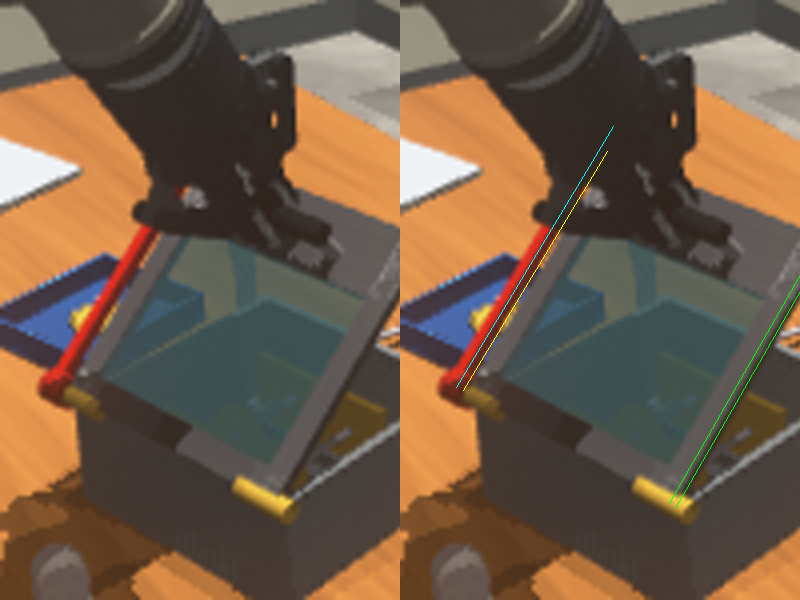

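The cover's side edges run parallel to the projected lines for 42.1° (about 0.734 rad). The red arm's hub-to-tip direction in the side view (157,−264) matches the prediction for that angle (157,−261). The grip is steady and the clock is on the pad, so I'm handing in.

```bash
python3 -c "
from rig import *
print(finish_job())"
```

```text
the job is handed in; nothing more can be done
None
```

The clock is standing upright on the cork pad, and the job was handed in with the cover held steady at about 0.734 rad, in line with the red marker arm to within what I could measure (roughly 0.01–0.02 rad).

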